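Raise the yellow price-sign mast to its second stop and hold it

TASK

Two telescopic price-sign masts stand on the shop counter. On the one with the yellow sign, first press the red release button fully down (it stays down), then take the yellow grip block and pull it straight up past the first stop to the second stop, so that both sections are fully out. Finish while still holding the block up there, as it slides back when let go, and leave the blue mast and everything else on the counter as they are.

Things in the scene. Friction and masses are not known exactly. Their poses are not given: they have to be found in the camera images.
- yellow_stand: The mast to work on: a grey box-shaped foot, fixed to the counter, 56 mm wide (its x), 125 mm long (its y) and 80 mm high, carrying a vertical telescopic mast. Origin on the mast's axis at counter height, z up. The foot spans y = -90 to +35 mm; the red release button is on its top at y = -65 mm; the sign sticks out towards +y.
- yellow_head: Yellow grip block on that mast, 30 (x, the sides to pinch) by 36 (y) by 32 mm high; origin at its centre, axes as the stand's, never turns. Below it a 14 mm round rod; on its +y side a yellow sign panel, 3 mm thick (y 32 to 127 mm, z -54 to +16 mm). Its centre is 108 mm above the counter with the mast fully down, plus yellow_inner plus yellow_mid.
- yellow_button_top (a point): Centre of the top face of the yellow mast's red round button, 26 mm diameter, pressed straight down. 92 mm above the counter when up, 84 mm when pressed.
- yellow_button (a joint): How far the yellow mast's button is pressed, 0 to 0.008 m. It takes about 5 N, stays down once pressed, and unlocks the middle section from about 0.005 m on.
- yellow_inner (a joint): Extension of the inner rod (carrying the grip block) out of the middle tube, 0 to 0.060 m; starts at 0 to 0.02 m. Never locked; it takes about 4 N and stays where it is left. 0.060 is the first stop.
- yellow_mid (a joint): Extension of the middle tube (26 mm diameter) out of the foot, 0 to 0.060 m; 0 at the start. Locked until the button is pressed. It is pulled up by the inner rod once that is at its first stop; needs about 8 N at first, 11 N at the top; a spring draws it down if let go. At 0.060, with the inner rod out, is the second stop, a hard end.
- blue_stand: A second mast, exactly alike but with a blue grip block and blue sign; origin and axes as yellow_stand. To be left alone. The two may stand either way round.
- blue_head: The blue mast's grip block, like yellow_head.
- blue_button (a joint): How far the blue mast's button is pressed, 0 to 0.008 m; 0 at the start.
- sweets_jar: Bystander: amber jar with red cap, 80 mm diameter, 120 mm high; origin at the centre of its underside (so for all bystanders).
- mug: Bystander: white mug, 80 mm diameter, 90 mm high, handle to its +y.
- drink_can: Bystander: green drink can, 66 mm diameter, 122 mm high.
- receipt_roll: Bystander: white paper roll standing on end, 72 mm diameter, 57 mm high.
- card_terminal: Bystander: black card terminal, 150 (x) by 75 by 33 mm high.
- stapler: Bystander: red stapler, 140 (x) by 36 by 46 mm high.
- tape_dispenser: Bystander: black tape dispenser, 160 (x) by 58 by 79 mm high.
Not all that is in view belongs to the job. Leave any green look-alike of the yellow_stand alone.

How it is judged:
By the outcome, as a careful person would: the job done as asked, in the order asked, and still so for the second after the job is handed in, while the arm keeps its last pose, push and grip.
It also fails if it takes over 45 s, if anything falls off the work surface, if the arm or the gripper's body presses on something with over 40 N, if the wrist force passes 120 N, or if a joint passes its speed limit or range.

ROBOT

A 6-joint arm with a two-finger parallel gripper is mounted at the origin on the work surface. World frame = base frame: x ahead of the robot, y to its left, z up, the work surface at z = 0. Lengths are in m, angles in rad, forces in N, time in s.
With the tool pointing down it reaches from about 0.375 to 0.9 m from the base axis. Payload 3.1 kg.
Tool frame: the origin (TCP) lies on the centre line of the jaws, within the pads' length; the fingertips stand 25 mm ahead of it and the grasp point (between the pads) lies 6 mm ahead of it (manip.tip_extent is the distance from the TCP to the fingertips, in m); z points along the fingers, y is the line along which they close (so a half turn about z gives the same grasp; the last joint's range is limited). The gripper opens to 85 mm and grips with 20 to 120 N. Pads are 22 mm wide; open, the fingers measure 114 mm over their backs; the gripper's body (76 mm by 85 mm) begins 54 mm behind the grasp point. The pads swing forward as they close: fully open they stand 13 mm farther back than shut.
Start: joints at [1.123, 0.527, 1.433, -0, 1.181, -0.178], TCP at [0.167, 0.602, 0.256] pointing down, gripper open.
Joint ranges: [-3.08, 3.08], [-0.75, 2.2], [0.22, 2.44], [-1.43, 4.57], [0, 2.65], [-2.85, 2.85]. Speed limits (rad/s): [2.79, 2.79, 3.14, 3.14, 3.14, 3.14].

INTERFACE

Orientations are given as a unit quaternion [x, y, z, w].
In Python, from station import readout, imaging, order, manip gives the robot as it stands.
- The arm moves only by the tool move_arm, never from a script. Its argument "rows" is a list of rows, each a list of 7 numbers: the turn, a rotation vector about the tool's x, y, z in degrees, then the shift along the tool's x, y, z in mm, then the closure, from 0 (fully open) to 1 (shut). A call has 1 to 12 rows; each row is the pose to reach, as a shift and turn from the pose commanded when the call began, along the tool's axes at that moment; what a row does not reach only later rows make up. A row lasts 1/12 s, in which the tool goes at most 41.7 mm and 7.16 degrees, less where a joint would pass 70% of its speed; a pose out of reach is approached as far as the arm can. A call with a gripper value outside its range is refused whole. The fingers move at their own pace and stop on an object; "squeeze" is the grip in N (left out, the last holds). Time passes only in rows, so rows that repeat a pose let the fingers close. It gives the time, the measured TCP pose, the force, the opening and the grip force at its end, in the units of the state.
- readout.sense(): the state, without advancing time (a new reading comes with each control period).
- imaging.snapshot(name): name is "scene" or "top" or "wrist"; returns a dict with "img" (384x512x3 uint8, red, green, blue), "z_map" (384x512 float32, m along the optical axis (not along the pixel's ray), 0 where there is no reading), "fovy" (degrees; the focal length in pixels is half the picture's height over the tangent of half this angle, whatever the lens; pixels are square), "cx", "cy" (the principal point, pixels), "rvec" (rotation vector, rad) and "tvec" (3), from world to camera coordinates, as OpenCV has them. Camera axes: x right, y down, z forward; pixel columns grow to the right and rows downward; lengths in m; the calibration is good to about 2 mm. A picture is of the moment at which its call begins.
- order.sign_off(): hands the job in; it is judged then, once.
The state is a dict: "t": time; "q": joint angles; "qd": joint speeds; "tau": joint torques, N m; "tcp_pos": TCP position; "tool_rot": TCP orientation; "force": force on the tool from outside, world axes, zero at the start; "ft_torque": the same for the moment, N m; "finger_gap": opening from 0.0 (shut) to 1.0 (fully open); "gripper_force": force on a finger pad.
Only numpy, scipy, OpenCV 4.12 (cv2) and the standard library are available. Lean on these libraries where they do the work, as an engineer would, in place of code of your own. Each camera call takes 0.05 s, during which the arm holds its last target. There are 200 camera calls.

## Working session

There is one attempt and no reset: what is moved stays moved. The work goes in short steps, Python scripts to look and compute and a tool call to move; the robot and the scene stay as the last step left them, time stands still between calls to the robot, and variables do not carry over. Pictures are saved under pics/ and viewed, at most 10 in all, crops included, and the job is handed in when it is done.

Besides the shell and the picture viewer there is one more tool, called after ">>>" by a JSON object that holds its "api" and its "payload". move_arm: Moves the arm, as the interface text tells. Its arguments: {"type":"object","properties":{"rows":{"type":"array"},"squeeze":{"type":"number"}},"required":["rows"]}

```bash
mkdir -p pics; cat > h.py <<'E'
import numpy as np, cv2
from scipy.spatial.transform import Rotation as R
from station import readout, imaging, order, manip
def snap(n):
    s=imaging.snapshot(n); h=s["img"].shape[0]
    s["f"]=h/2/np.tan(np.radians(s["fovy"])/2); s["R"]=R.from_rotvec(np.ravel(s["rvec"])).as_matrix(); s["t"]=np.ravel(s["tvec"]); return s
def cloud(s):
    z=s["z_map"]; v,u=np.mgrid[:z.shape[0],:z.shape[1]]
    c=np.stack([(u-s["cx"])/s["f"]*z,(v-s["cy"])/s["f"]*z,z],-1)
    P=(c-s["t"])@s["R"]; P[z==0]=np.nan; return P
def onplane(s,u,v,h):
    d=np.array([(u-s["cx"])/s["f"],(v-s["cy"])/s["f"],1])@s["R"]; o=-s["t"]@s["R"]
    return o+d*(h-o[2])/d[2]
def save(s,n): cv2.imwrite("pics/"+n+".png",s["img"][...,::-1])
E
python3 - <<'E'
from h import *
for n in("scene","top"):
    s=snap(n); save(s,n); np.savez(n,**{k:s[k] for k in("img","z_map","f","cx","cy","R","t")}); print(n,s["fovy"],-s["t"]@s["R"],s["R"][2])
st=readout.sense(); print({k:np.round(v,3) for k,v in st.items()}); print([x for x in dir(manip) if x[0]!='_'])
E
```

```text
scene 52.962439601873854 [1.37328714 0.27637042 0.71180412] [-0.77754765 -0.25853991 -0.57321616]
top 42.63839440111508 [0.16170092 0.0055345  1.74322782] [ 0.19985059 -0.00586913 -0.97980881]
{'t': np.float64(0.1), 'q': array([ 1.122,  0.528,  1.434,  0.   ,  1.181, -0.178]), 'qd': array([-0.001, -0.002, -0.003,  0.001, -0.001, -0.001]), 'tau': array([ 0.0000e+00, -4.4331e+01, -1.7859e+01, -0.0000e+00,  4.0000e-03,
       -0.0000e+00]), 'tcp_pos': array([0.166, 0.602, 0.255]), 'tool_rot': array([ 0.134,  0.991, -0.001, -0.   ]), 'force': array([ 0.881, -0.11 , -0.669]), 'ft_torque': array([0.009, 0.012, 0.01 ]), 'gripper_force': np.float64(0.0), 'finger_gap': np.float64(1.002)}
['PlanningError', 'tip_extent']
```

View pics/scene.png

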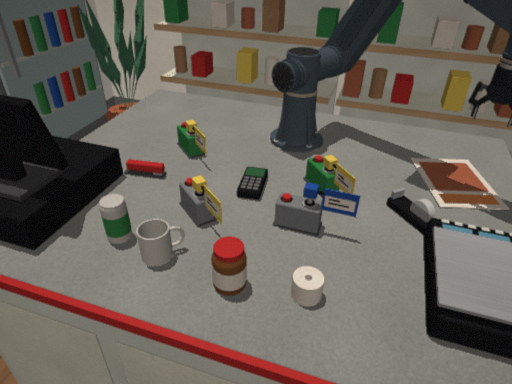

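View pics/top.png

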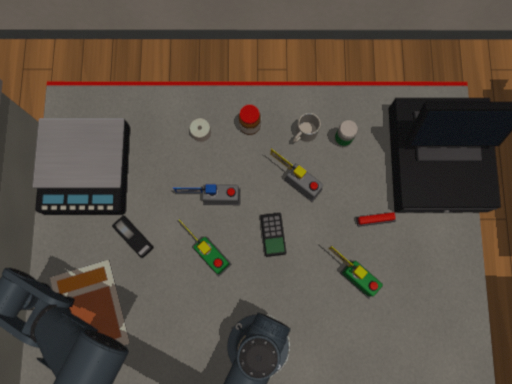

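The scene view shows the robot base at the top and the counter below it. The top view has +x up and +y to the left.

Things that could be taken for the target, by top-view pixel:
- Grey foot with yellow block at (300,171), scene (199,184).
- Green look-alikes with yellow block at (204,247) and (360,271).
- Blue mast at (210,189).

I choose the grey foot with the yellow block and will check it in a close crop.

```bash
python3 - <<'E'
from h import *
L={n:dict(np.load(n+".npz")) for n in("scene","top")}
s=L["top"]; 
a=cv2.resize(s["img"][130:215,255:345],None,fx=4,fy=4,interpolation=cv2.INTER_CUBIC)
b=cv2.resize(L["scene"]["img"][165:235,165:240],None,fx=4.8,fy=4.8,interpolation=cv2.INTER_CUBIC)
h=max(a.shape[0],b.shape[0]); p=lambda i:np.pad(i,((0,h-i.shape[0]),(0,0),(0,0)))
cv2.imwrite("pics/crop.png",np.hstack([p(a),p(b)])[...,::-1])
for n,(u0,u1,v0,v1) in {"top":(255,345,130,215),"scene":(165,240,165,235)}.items():
    s=L[n]; P=cloud(s); hsv=cv2.cvtColor(s["img"],cv2.COLOR_RGB2HSV)
    w=np.zeros(hsv.shape[:2],bool); w[v0:v1,u0:u1]=1
    H,S,V=[hsv[...,i].astype(int) for i in range(3)]
    m={"yel":w&(H>20)&(H<35)&(S>150)&(V>80),"red":w&((H<8)|(H>172))&(S>150)&(V>80)}
    for k,q in m.items():
        v,u=np.nonzero(q); pts=P[q]; print(n,k,len(u),np.round([u.mean(),v.mean()],1),np.round(np.nanpercentile(pts,[2,50,98],axis=0),3).tolist())
    if n=="top":
        X=P[v0:v1,u0:u1].reshape(-1,3); c=s["img"][v0:v1,u0:u1].reshape(-1,3)
        # foot top: height 70..87
        F=X[(X[:,2]>.072)&(X[:,2]<.087)]; r=cv2.minAreaRect((F[:,:2]*1000).astype(np.float32)); print("foot",len(F),r)
        T=X[(X[:,2]>.09)&(X[:,2]<.2)]; print("above",np.round(T[::6],3).tolist()[:30])
E
```

```text
top yel 130 [294.5 167.4] [[0.563, -0.161, 0.113], [0.584, -0.139, 0.13], [0.655, -0.053, 0.139]]
top red 50 [313.6 185.4] [[0.528, -0.207, 0.081], [0.538, -0.196, 0.092], [0.552, -0.183, 0.099]]
foot 456 ((650.6053466796875, -205.29859924316406), (210.8542938232422, 244.49942016601562), 39.1375846862793)
above [[0.738, -0.159, 0.095], [0.727, -0.294, 0.127], [0.735, -0.204, 0.094], [0.724, -0.297, 0.126], [0.722, -0.294, 0.122], [0.726, -0.288, 0.099], [0.719, -0.286, 0.107], [0.718, -0.291, 0.1], [0.716, -0.295, 0.094], [0.709, -0.295, 0.095], [0.658, -0.048, 0.128], [0.656, -0.058, 0.125], [0.658, -0.049, 0.093], [0.645, -0.068, 0.136], [0.645, -0.069, 0.124], [0.641, -0.072, 0.126], [0.637, -0.079, 0.129], [0.634, -0.079, 0.125], [0.632, -0.082, 0.119], [0.63, -0.086, 0.117], [0.626, -0.089, 0.118], [0.627, -0.09, 0.101], [0.621, -0.097, 0.109], [0.617, -0.1, 0.112], [0.614, -0.103, 0.109], [0.61, -0.11, 0.11], [0.607, -0.114, 0.108], [0.6, -0.146, 0.135], [0.602, -0.127, 0.115], [0.598, -0.15, 0.128]]
scene yel 269 [204.7 191.4] [[0.573, -0.158, 0.069], [0.603, -0.128, 0.125], [0.663, -0.047, 0.133]]
scene red 34 [188.8 181.4] [[0.534, -0.203, 0.084], [0.549, -0.195, 0.091], [0.555, -0.186, 0.094]]
```

View pics/crop.png

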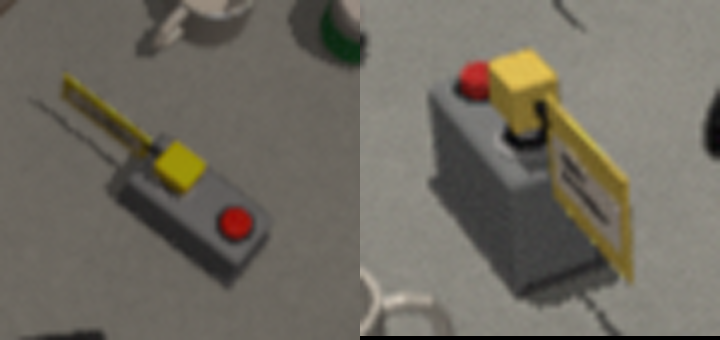

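The crop confirms a grey foot, yellow block (top view 300,172), sign towards upper left and red button (314,185.5). Next I compute the geometry.

```bash
python3 - <<'E'
from h import *
s=dict(np.load("top.npz")); P=cloud(s)
hsv=cv2.cvtColor(s["img"],cv2.COLOR_RGB2HSV); H,S,V=[hsv[...,i].astype(int) for i in range(3)]
m=(H>20)&(H<35)&(S>150)&(V>80); m[:,:293]=0; m[:,308:]=0; m[:160]=0; m[185:]=0
r=cv2.minAreaRect(np.argwhere(m)[:,::-1].astype(np.float32)); print(m.sum(),r, np.nanmedian(P[m],0))
b=onplane(s,313.6,185.4,.091); print("button",b)
for h in (.124,.130,.136,.144): 
    y=onplane(s,*r[0],h); d=y-b; print(h,y.round(4),np.hypot(*d[:2]),np.degrees(np.arctan2(d[1],d[0])))
st=readout.sense(); print(R.from_quat(st["tool_rot"]).as_matrix().round(3))
# depth at bystanders over .1 near
E
```

```text
95 ((299.5000305175781, 171.00001525878906), (10.60660171508789, 9.192387580871582), 45.0) [ 0.57920553 -0.14464383  0.13205948]
button [ 0.5391605  -0.19521916  0.091     ]
0.124 [ 0.5818 -0.1445  0.124 ] 0.06627728516923935 49.965589066177955
0.13 [ 0.5802 -0.1439  0.13  ] 0.06571983850471211 51.31651244467697
0.136 [ 0.5787 -0.1434  0.136 ] 0.06519953992743216 52.68977076350001
0.144 [ 0.5766 -0.1426  0.144 ] 0.06456513741473842 54.553678476887306
[[-0.964  0.267 -0.001]
 [ 0.267  0.964 -0.002]
 [ 0.    -0.002 -1.   ]]
```

>>> {"api": "move_arm", "payload": {"rows": [[0,0,3,-16,-11,0,0],[0,0,8,-48,-33,0,0],[0,0,13,-82,-57,0,0],[0,0,19,-118,-82,0,0],[0,0,25,-154,-107,0,0],[0,0,31,-190,-132,0,0],[0,0,37,-226,-157,0,0],[0,0,43,-262,-182,0,0],[0,0,49,-298,-207,0,0],[0,0,54,-330,-230,0,0],[0,0,58,-350,-243,0,0],[0,0,60,-360,-250,0,0]]}}

```text
t: 1.1
tcp_pos: [0.4501, 0.2621, 0.2562]
tool_rot: [0.615, 0.789, 0.0, 0.001]
force: [0.1, 0.7, -0.7]
finger_gap: 1.002
gripper_force: 0.0
```

```bash
cat > d.py <<'E'
from h import *
import sys
# usage: d.py x y z yawdeg(of tool y)
st=readout.sense(); M=R.from_quat(st["tool_rot"]).as_matrix(); x,y,z,a=map(float,sys.argv[1:])
a=np.radians(a); ty=np.array([np.cos(a),np.sin(a),0]); tz=np.array([0,0,-1.]); G=np.stack([np.cross(ty,tz),ty,tz],1)
print("tcp",st["tcp_pos"].round(4),"q",st["q"].round(2),"F",st["force"].round(1),"t",st["t"])
print("turn",np.degrees(R.from_matrix(M.T@G).as_rotvec()).round(1),"shift",(1000*M.T@(np.array([x,y,z])-st["tcp_pos"])).round(1))
E
python3 d.py .539 -.195 .255 -38
```

```text
tcp [0.4501 0.2621 0.2562] q [ 0.31  0.39  1.69 -0.    1.06  0.07] F [ 0.1  0.7 -0.7] t 1.1
turn [ 0.1  0.  52.1] shift [-465.   -25.4    1.8]
```

>>> {"api": "move_arm", "payload": {"rows": [[0,0,2,-18,-1,0,0],[0,0,6,-50,-3,0,0],[0,0,11,-88,-5,0,0],[0,0,16,-128,-7,0,0],[0,0,21,-168,-9,0,0],[0,0,26,-208,-11,0,0],[0,0,31,-248,-14,0,0],[0,0,36,-288,-16,0,0],[0,0,41,-328,-18,0,0],[0,0,46,-366,-20,0,0],[0,0,50,-390,-22,0,0],[0,0,52,-400,-23,0,0]]}}

```text
t: 2.1
tcp_pos: [0.5259, -0.1306, 0.2561]
tool_rot: [0.898, 0.44, 0.0, 0.001]
force: [0.1, -0.4, 0.3]
finger_gap: 0.999
gripper_force: 0.0
```

```bash
python3 - <<'E'
from h import *
s=snap("wrist"); save(s,"wrist1"); np.savez("wrist",**{k:s[k] for k in("img","z_map","f","cx","cy","R","t")}); print(-s["t"]@s["R"],s["R"][2])
E
python3 d.py .539 -.195 .255 -38
```

```text
[ 0.57051334 -0.07262836  0.37471834] [-0.17466203 -0.22486567 -0.95860764]
tcp [ 0.5258 -0.1306  0.256 ] q [-0.45  0.42  1.64 -0.    1.08  0.21] F [ 0.4 -0.7 -0.5] t 2.15
turn [0.1 0.  0.2] shift [-42.8  49.8   1.1]
```

View pics/wrist1.png

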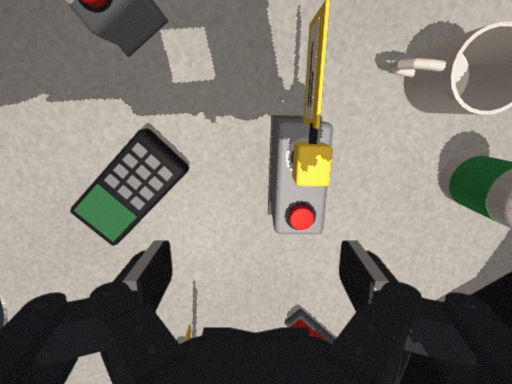

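The wrist view shows the target upright: button at (302,218), block at (313,165), sign above it, mug and can to the right and clear.

```bash
python3 - <<'E'
from h import *
s=dict(np.load("wrist.npz")); P=cloud(s)
hsv=cv2.cvtColor(s["img"],cv2.COLOR_RGB2HSV); H,S,V=[hsv[...,i].astype(int) for i in range(3)]
w=np.zeros(H.shape,bool); w[100:245,260:350]=1
red=w&((H<8)|(H>172))&(S>150)&(V>80); yel=w&(H>20)&(H<35)&(S>150)&(V>60)
for n,m in(("red",red),("yel",yel)):
    m=m.copy()
    if n=="yel": m[:140]=0
    X=P[m]; zt=np.nanpercentile(X[:,2],90); 
    t=m&(np.abs(P[...,2]-zt)<.005); r=cv2.minAreaRect(np.argwhere(t)[:,::-1].astype(np.float32))
    print(n,m.sum(),t.sum(),zt,r, onplane(s,*r[0],zt).round(4),np.nanmean(P[t],0).round(4))
    q=cv2.boxPoints(cv2.minAreaRect((P[t][:,:2]*1000).astype(np.float32))); print(cv2.minAreaRect((P[t][:,:2]*1000).astype(np.float32)))
f=w&(np.abs(P[...,2]-.08)<.004)&(S<60); print("foot",f.sum(),cv2.minAreaRect((P[f][:,:2]*1000).astype(np.float32)),np.nanmedian(P[f],0))
# sign direction
g=np.zeros(H.shape,bool); g[0:125,300:335]=1; g&=(H>20)&(H<35)&(S>150)&(V>60)&(P[...,2]>.08)
X=P[g][:,:2]; l=cv2.fitLine(X.astype(np.float32),cv2.DIST_HUBER,0,.001,.001).ravel(); print("sign",g.sum(),l,np.degrees(np.arctan2(l[1],l[0])))
E
```

```text
red 487 434 0.09349259334238923 ((301.5, 218.0), (22.0, 23.0), 90.0) [ 0.5401 -0.1914  0.0935] [ 0.54   -0.1917  0.0925]
((539.781982421875, -192.36666870117188), (24.676607131958008, 24.291534423828125), 53.356300354003906)
yel 1519 1327 0.1331465066120418 ((313.5, 165.0), (40.0, 35.0), 90.0) [ 0.5807 -0.1411  0.1331] [ 0.5807 -0.1411  0.1322]
((580.341064453125, -141.84654235839844), (35.340965270996094, 28.921138763427734), 51.15629196166992)
foot 3319 ((569.979736328125, -155.2667236328125), (143.92713928222656, 55.59233474731445), 50.91679763793945) [ 0.55806185 -0.16145239  0.08059904]
sign 1009 [ 0.6285997   0.77772903  0.6335794  -0.0751446 ] 51.053112
```

>>> {"api": "move_arm", "payload": {"rows": [[0,0,0.8,-10,12,0,1],[0,0,0.8,-20,25,0,1],[0,0,0.8,-30,37,0,1],[0,0,0.8,-39.5,49,0,1],[0,0,0.8,-39.5,49,25,1],[0,0,0.8,-39.5,49,50,1],[0,0,0.8,-39.5,49,75,1],[0,0,0.8,-39.5,49,95,1],[0,0,0.8,-39.5,49,110,1],[0,0,0.8,-39.5,49,118,1],[0,0,0.8,-39.5,49,124,1],[0,0,0.8,-39.5,49,126,1]], "squeeze": 40}}

```text
t: 3.15
tcp_pos: [0.5401, -0.1888, 0.1297]
tool_rot: [0.9, 0.436, -0.0, -0.0]
force: [-0.7, 0.5, 0.1]
finger_gap: 0.001
gripper_force: 0.0
```

```bash
python3 - <<'E'
from h import *
s=snap("wrist"); save(s,"wrist2"); print(manip.tip_extent)
E
python3 d.py .540 -.192 .109 -38.9
```

```text
0.025
tcp [ 0.5402 -0.1889  0.13  ] q [-0.53  0.63  1.67  0.    0.84  0.14] F [ 0.7  0.1 -0.4] t 3.2
turn [-0.   0.   0.7] shift [-2.6  1.8 21. ]
```

View pics/wrist2.png

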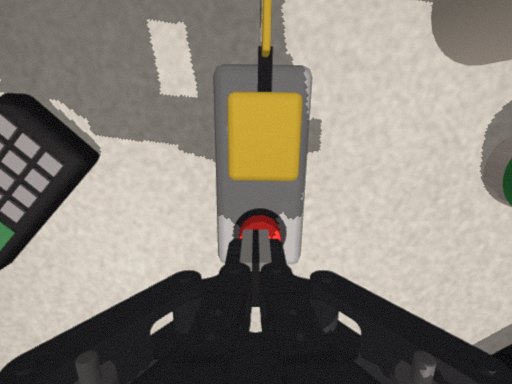

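The closed fingertips (257,240) stand over the red button (260,228), and the body is clear of the block.

>>> {"api": "move_arm", "payload": {"rows": [[0,0,0.7,-2.6,1.5,3,1],[0,0,0.7,-2.6,1.5,6,1],[0,0,0.7,-2.6,1.5,9,1],[0,0,0.7,-2.6,1.5,12,1],[0,0,0.7,-2.6,1.5,14,1],[0,0,0.7,-2.6,1.5,16,1],[0,0,0.7,-2.6,1.5,18,1],[0,0,0.7,-2.6,1.5,18,1]]}}

```text
t: 3.87
tcp_pos: [0.5396, -0.1917, 0.1123]
tool_rot: [0.902, 0.431, 0.0, 0.0]
force: [0.1, -0.3, 1.0]
finger_gap: 0.001
gripper_force: 0.7
```

>>> {"api": "move_arm", "payload": {"rows": [[0,0,0,0,0,1,1],[0,0,0,0,0,2,1],[0,0,0,0,0,3,1],[0,0,0,0,0,3,1]]}}

```text
t: 4.2
tcp_pos: [0.5396, -0.1917, 0.1092]
tool_rot: [0.902, 0.431, 0.0, 0.0]
force: [0.0, -0.5, 3.1]
finger_gap: -0.002
gripper_force: 1.4
```

>>> {"api": "move_arm", "payload": {"rows": [[0,0,0,0,0,1,1],[0,0,0,0,0,2,1],[0,0,0,0,0,2,1]]}}

```text
t: 4.45
tcp_pos: [0.5396, -0.1917, 0.1089]
tool_rot: [0.902, 0.431, 0.0, 0.0]
force: [-3.8, -0.4, 14.3]
finger_gap: -0.005
gripper_force: 6.9
```

```bash
python3 - <<'E'
from h import *
for n in("scene",):
    s=snap(n); P=cloud(s); hsv=cv2.cvtColor(s["img"],cv2.COLOR_RGB2HSV); H,S,V=[hsv[...,i].astype(int) for i in range(3)]
    w=np.zeros(H.shape,bool); w[165:200,170:200]=1; m=w&((H<8)|(H>172))&(S>150)&(V>80); print(m.sum(), np.round(np.nanpercentile(P[m],[5,50,95],axis=0),4).tolist() if m.any() else 0)
E
```

```text
9 [[0.5447, -0.2054, 0.0816], [0.5513, -0.1959, 0.0842], [0.5568, -0.1894, 0.0958]]
```

The button hit its hard stop: the tip is at 0.084 and the force is rising. Next I go up, open the gripper and move over the block.

>>> {"api": "move_arm", "payload": {"rows": [[0,0,0,0,0,-10,1],[0,0,0,0,0,-35,0.8],[0,0,0,0,0,-65,0.4],[0,0,0,0,0,-95,0],[0,0,0,15,0,-110,0],[0,0,0,40,0,-110,0],[0,0,0,60,0,-110,0],[0,0,0,65,0,-110,0],[0,0,0,65,0,-110,0]]}}

```text
t: 5.25
tcp_pos: [0.5808, -0.1399, 0.217]
tool_rot: [0.902, 0.432, -0.0, -0.0]
force: [-0.7, 0.4, 0.2]
finger_gap: 1.002
gripper_force: 0.0
```

```bash
python3 - <<'E'
from h import *
s=snap("wrist"); save(s,"wrist3"); P=cloud(s)
hsv=cv2.cvtColor(s["img"],cv2.COLOR_RGB2HSV); H,S,V=[hsv[...,i].astype(int) for i in range(3)]
yel=(H>20)&(H<35)&(S>150)&(V>60)&(np.hypot(P[...,0]-.5805,P[...,1]+.1413)<.03)
r=cv2.minAreaRect((P[yel][:,:2]*1000).astype(np.float32)); print(yel.sum(),r,np.nanpercentile(P[yel][:,2],[10,50,90]))
E
python3 d.py .5805 -.1413 .1225 -38.9
```

```text
1813 ((584.7217407226562, -137.40704345703125), (47.904510498046875, 28.816770553588867), 50.475868225097656) [0.12445077 0.1321018  0.13314619]
tcp [ 0.5801 -0.1406  0.2168] q [-0.42  0.54  1.54 -0.    1.06  0.25] F [ 0.2 -0.2 -0.2] t 5.3
turn [-0.1  0.   0. ] shift [-0.2  0.8 94.3]
```

View pics/wrist3.png

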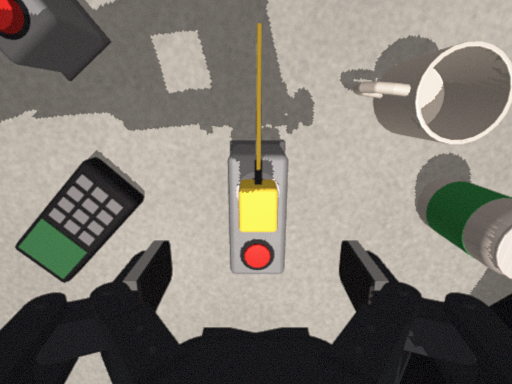

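The open fingers straddle the block (258,208), and the pressed red button is at (257,256). The mug and can stay clear, so I descend and grip.

>>> {"api": "move_arm", "payload": {"rows": [[0,0,0,0,0.8,15,0.3],[0,0,0,0,0.8,40,0.3],[0,0,0,0,0.8,65,0.3],[0,0,0,0,0.8,82,0.3],[0,0,0,0,0.8,91,0.3],[0,0,0,0,0.8,94,0.3],[0,0,0,0,0.8,94,1],[0,0,0,0,0.8,94,1],[0,0,0,0,0.8,94,1],[0,0,0,0,0.8,94,1],[0,0,0,0,0.8,94,1],[0,0,0,0,0.8,94,1]], "squeeze": 70}}

```text
t: 6.3
tcp_pos: [0.5815, -0.142, 0.1243]
tool_rot: [0.902, 0.431, 0.001, 0.001]
force: [0.2, -0.8, 1.7]
finger_gap: 0.338
gripper_force: 71.7
```

>>> {"api": "move_arm", "payload": {"rows": [[0,0,0,0,0,-5,1],[0,0,0,0,0,-12,1],[0,0,0,0,0,-20,1],[0,0,0,0,0,-28,1],[0,0,0,0,0,-36,1],[0,0,0,0,0,-44,1],[0,0,0,0,0,-50,1],[0,0,0,0,0,-56,1],[0,0,0,0,0,-62,1],[0,0,0,0,0,-68,1],[0,0,0,0,0,-74,1],[0,0,0,0,0,-74,1]]}}

```text
t: 7.3
tcp_pos: [0.5814, -0.1418, 0.1982]
tool_rot: [0.902, 0.431, 0.0, 0.001]
force: [2.9, -4.1, -6.3]
finger_gap: 0.343
gripper_force: 71.3
```

>>> {"api": "move_arm", "payload": {"rows": [[0,0,0,0,0,-5,1],[0,0,0,0,0,-10,1],[0,0,0,0,0,-15,1],[0,0,0,0,0,-20,1],[0,0,0,0,0,-25,1],[0,0,0,0,0,-29,1],[0,0,0,0,0,-32,1],[0,0,0,0,0,-32,1]]}}

```text
t: 7.97
tcp_pos: [0.5813, -0.1419, 0.2293]
tool_rot: [0.902, 0.431, 0.0, 0.0]
force: [3.3, -4.1, -8.1]
finger_gap: 0.342
gripper_force: 71.1
```

```bash
python3 - <<'E'
from h import *
s=snap("scene"); save(s,"scene2"); P=cloud(s)
cv2.imwrite("pics/c2.png",cv2.resize(s["img"][110:240,140:300],None,fx=4,fy=4,interpolation=cv2.INTER_CUBIC)[...,::-1])
hsv=cv2.cvtColor(s["img"],cv2.COLOR_RGB2HSV); H,S,V=[hsv[...,i].astype(int) for i in range(3)]
m=(H>20)&(H<35)&(S>130)&(V>60)&(np.hypot(P[...,0]-.63,P[...,1]+.08)<.09); print(m.sum(),np.nanpercentile(P[m][:,2],[2,50,98]))
E
python3 d.py .5805 -.1413 .1225 -38.9
```

```text
328 [0.17288601 0.22670055 0.23740965]
tcp [ 0.5813 -0.1419  0.2292] q [-0.43  0.52  1.53 -0.    1.09  0.25] F [ 3.2 -3.5 -6.3] t 8.0167
turn [ 0.1 -0.  -0.1] shift [-1.000e-01 -1.100e+00  1.067e+02]
```

View pics/c2.png

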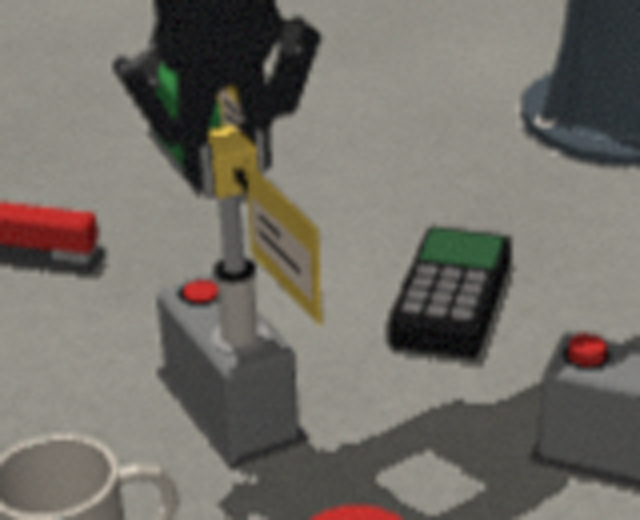

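Both sections are coming out and the block is held (crop 230,160). Now I creep to the hard stop.

>>> {"api": "move_arm", "payload": {"rows": [[0,0,0,0,0,-1,1],[0,0,0,0,0,-2,1],[0,0,0,0,0,-3,1],[0,0,0,0,0,-4,1],[0,0,0,0,0,-5,1],[0,0,0,0,0,-5,1]]}}

```text
t: 8.52
tcp_pos: [0.5813, -0.1419, 0.2336]
tool_rot: [0.902, 0.431, 0.0, 0.0]
force: [4.0, -3.6, -9.4]
finger_gap: 0.34
gripper_force: 70.7
```

>>> {"api": "move_arm", "payload": {"rows": [[0,0,0,0,0,-1,1],[0,0,0,0,0,-2,1],[0,0,0,0,0,-2,1]]}}

```text
t: 8.77
tcp_pos: [0.5813, -0.1419, 0.2356]
tool_rot: [0.902, 0.431, 0.0, 0.0]
force: [4.2, -4.3, -9.2]
finger_gap: 0.342
gripper_force: 70.8
```

>>> {"api": "move_arm", "payload": {"rows": [[0,0,0,0,0,-1,1],[0,0,0,0,0,-2,1],[0,0,0,0,0,-2,1]]}}

```text
t: 9.02
tcp_pos: [0.5812, -0.1419, 0.2371]
tool_rot: [0.902, 0.431, 0.0, 0.0]
force: [5.1, -4.3, -11.7]
finger_gap: 0.343
gripper_force: 71.6
```

>>> {"api": "move_arm", "payload": {"rows": [[0,0,0,0,0,-1,1],[0,0,0,0,0,-1.5,1],[0,0,0,0,0,-1.5,1]]}}

```text
t: 9.27
tcp_pos: [0.5811, -0.1418, 0.2372]
tool_rot: [0.902, 0.431, -0.0, -0.0]
force: [5.8, -5.4, -18.6]
finger_gap: 0.343
gripper_force: 70.8
```

The force jumps with no further motion, so this is the second stop. I hold briefly and verify.

>>> {"api": "move_arm", "payload": {"rows": [[0,0,0,0,0,-0.5,1],[0,0,0,0,0,-0.5,1],[0,0,0,0,0,-0.5,1],[0,0,0,0,0,-0.5,1],[0,0,0,0,0,-0.5,1],[0,0,0,0,0,-0.5,1]]}}

```text
t: 9.77
tcp_pos: [0.5812, -0.1418, 0.2372]
tool_rot: [0.902, 0.431, -0.0, -0.0]
force: [6.0, -5.1, -20.5]
finger_gap: 0.337
gripper_force: 70.9
```

```bash
python3 - <<'E'
from h import *
s=snap("scene"); P=cloud(s)
cv2.imwrite("pics/c3.png",cv2.resize(s["img"][80:330,80:400],None,fx=2.4,fy=2.4,interpolation=cv2.INTER_CUBIC)[...,::-1])
hsv=cv2.cvtColor(s["img"],cv2.COLOR_RGB2HSV); H,S,V=[hsv[...,i].astype(int) for i in range(3)]
m=(H>20)&(H<35)&(S>130)&(V>60)&(np.hypot(P[...,0]-.63,P[...,1]+.08)<.09)&(P[...,2]>.15); print(m.sum(),np.nanpercentile(P[m][:,2],[2,50,98]))
E
```

```text
321 [0.18114389 0.23477708 0.24607858]
```

View pics/c3.png

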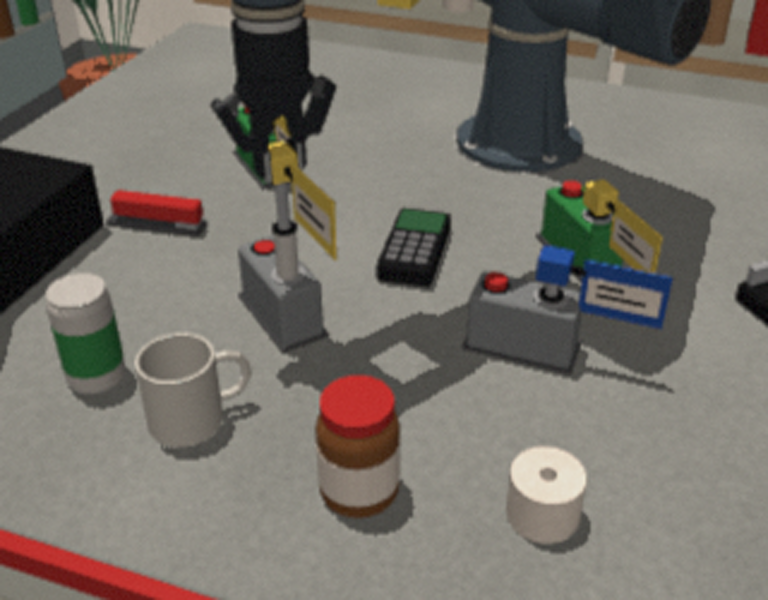

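The mast is fully out: the block top is at about 0.245 m, as expected, and held at crop (283,160). The button is down, everything else is unchanged, and the pull is steady.

```bash
python3 -c "
from station import order; print(order.sign_off())"
```

```text
the job is handed in; nothing more can be done
None
```

The yellow mast's red button is pressed fully down, both sections are out to the second stop with the block still held there, and nothing else on the counter was touched; the job was handed in at about 10 s.

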